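# Hold a bevelled block in the marking jig

### The arm

A 7-joint arm with a two-finger parallel gripper is mounted at the origin on the work surface; the furniture and walls round the work are solid. World frame = base frame: x ahead of the robot, y to its left, z up, the work surface at z = 0. Lengths are in m, angles in rad, forces in N, time in s.
With the tool pointing down it reaches from about 0.4 to 0.925 m from the base axis. Payload 5.6 kg.
Tool frame: the origin (TCP) lies on the centre line of the jaws, within the pads' length; the fingertips stand bot.tip_reach ahead of it and the grasp point (between the pads) lies 5 mm behind it (bot.tip_reach is the distance from the TCP to the fingertips, in m); z points along the fingers, y is the line along which they close (so a half turn about z gives the same grasp; the last joint's range is limited). The gripper opens to 85 mm and grips with 20 to 120 N. Pads are 22 mm wide; open, the fingers measure 114 mm over their backs; the gripper's body (76 mm by 85 mm) begins 54 mm behind the grasp point. The pads swing forward as they close: fully open they stand 13 mm farther back than shut.
Start: joints at [-1.273, 0.468, -0.012, 1.603, 0.006, 1.071, -0.056], TCP at [0.217, 0.613, 0.245] pointing down, gripper open.
Joint ranges: [-2.53, 2.53], [-0.31, 2.02], [-1.57, 1.55], [0.28, 2.44], [-1.29, 4.43], [0.15, 1.84], [-2.92, 2.92]. Speed limits (rad/s): [2.57, 2.57, 3.14, 3.14, 3.14, 3.14, 3.14].

### API

Orientations are given as a unit quaternion [w, x, y, z].
In Python, from rig import bot, get_image, workorder gives the robot as it stands.
- The arm moves only by the tool arm_command, never from a script. Its arguments are lists of equal length, an entry for each row: "translation": the shift along the tool's x, y, z in mm, a list of three; "twist": the turn, a rotation vector about the tool's x, y, z in rad, a list of three; "hand": the finger opening in mm, from 0 to 85.4. In form: {"translation": [[dx, dy, dz], ...], "twist": [[rx, ry, rz], ...], "hand": [hand, ...]}. A call has 1 to 20 rows; each row is the pose to reach, as a shift and turn from the pose commanded when the call began, along the tool's axes at that moment; what a row does not reach only later rows make up. A row lasts 1/12 s, in which the tool goes at most 41.7 mm and 7.16 degrees, less where a joint would pass 70% of its speed; a pose out of reach is approached as far as the arm can. A call with a gripper value outside its range is refused whole. The fingers move at their own pace and stop on an object; the grip force is fixed at half the most. Time passes only in rows, so rows that repeat a pose let the fingers close. It gives the time, the measured TCP pose, the force, the opening and the grip force at its end, in the units of the state.
- bot.sense(): the state, without advancing time (a new reading comes with each control period).
- get_image(name): name is "side" or "top"; returns a dict with "color" (384x512x3 uint8, blue, green, red), "fx", "fy", "cx", "cy" (pixels), "world_from_camera" (4x4, takes a point from camera to world coordinates). Camera axes: x right, y down, z forward; pixel columns grow to the right and rows downward; lengths in m; the calibration is good to about 2 mm. A picture is of the moment at which its call begins. There is no depth.
- workorder.job_done(): hands the job in; it is judged then, once.
The state is a dict: "clock": time; "joint_positions": joint angles; "qd": joint speeds; "tau": joint torques, N m; "ee_pos": TCP position; "tool_rot": TCP orientation; "wrist_force": force on the tool from outside, world axes, zero at the start; "moment": the same for the moment, N m; "grip_width": opening from 0.0 (shut) to 1.0 (fully open); "gripper_force": force on a finger pad.
Only numpy, scipy, OpenCV 4.12 (cv2) and the standard library are available. Lean on these libraries where they do the work, as an engineer would, in place of code of your own. Each camera call takes 0.05 s, during which the arm holds its last target. There are 200 camera calls.

### The job

Set the aluminium tube block on the bed of the marking jig, its square long side towards the fence and its sloping edge facing away from the fence, and bring it into the corner so that it lies flat, fully against the fence and with its right-hand end up to the stop block. Then hold it there for engraving with one firm diagonal push of the fingers, down onto the bed and forward into the fence at once (some 15 N forward and 8 N down), and finish while still pushing. Leave the note pad and the little cover-glass box where they are.

Things in the scene. Friction and masses are not known exactly. Their poses are not given: they have to be found in the camera images.
- bed: bed plate of the marking jig, painted grey, fixed to the worktop, 150 (x) x 170 (y) x 8 mm high. Origin at the centre of its underside; own +x points to the fence, own +y along the fence to the left as seen facing the fence.
- fence: steel fence of the jig, fixed along the far (+x) side of the bed: 20 thick x 170 long x 20 mm high above the bed. Origin: middle of the lower edge of its working face, on the bed's top.
- fence_face (a point): middle of the fence's working face, 10 mm above the bed's top (18 mm above the worktop), 50 mm from the bed's middle. x points into the fence (away from the bed's middle), y along the fence to the left.
- stop_face (a point): middle of the working face of the stop block, 10 mm above the bed's top. The stop block is fixed (at a place that varies from start to start) at the right-hand part of the fence and touches it: 80 mm along x, from the fence's face towards the robot, 18 thick x 20 mm high. The face looks along +y (left); y points out of it, x is parallel to the fence's x.
- block: loose aluminium tube block, 46 (x) x 80 (y) x 30 mm high, 0.2 to 0.38 kg, eight dark tube wells on top (solid). Its upper -x edge is cut off at 45 degrees (12 x 12 mm), so that side is upright up to 18 mm only. Origin: centre of the underside; +x from the sloping side to the square long side, z up. It starts flat, slope towards the robot, yaw within 0.6 rad of the world's.
- block_center (a point): centre of the block, 15 mm above its underside, axes as the block's: grasp it here across x (46 mm).
- block_slope (a point): middle of the block's sloping face, 17 mm from the block's middle towards -x and 24 mm above its underside; the face looks half up, half towards -x. A push here, or on the upright part below, slides the block over the bed (friction 0.5 to 0.7).
- block_back (a point): centre of the block's square long face (the +x side), 15 mm up; this face goes against the fence.
- block_end (a point): centre of the block's right-hand (-y) end face, 15 mm up; this end goes to the stop block.
- coverslips_center (a point): bystander: small cover-glass box 31x31x16 mm, loose; its centre, 8 mm up.
- pad_center (a point): bystander: small yellow note pad 51x51x13 mm, loose; its centre.
Mind the look-alikes: they are no part of the job. Leave any orange look-alike of the block alone.

How it is judged:
By the outcome, as a careful person would: the job done as asked, in the order asked, and still so for the second after the job is handed in, while the arm keeps its last pose, push and grip.
It also fails if it takes over 42 s, if anything falls off the work surface, if the arm or the gripper's body presses on something with over 40 N, if the wrist force passes 120 N, or if a joint passes its speed limit or range.

## Working session

There is one attempt and no reset: what is moved stays moved. The work goes in short steps, Python scripts to look and compute and a tool call to move; the robot and the scene stay as the last step left them, time stands still between calls to the robot, and variables do not carry over. Pictures are saved under pics/ and viewed, at most 10 in all, crops included, and the job is handed in when it is done.

Besides the shell and the picture viewer there is one more tool, called by a JSON object that holds its "api" and its "payload". arm_command: Moves the arm, as the interface text tells. Its arguments: {"type":"object","properties":{"translation":{"type":"array","items":{"type":"array","items":{"type":"number"}}},"twist":{"type":"array","items":{"type":"array","items":{"type":"number"}}},"hand":{"type":"array","items":{"type":"number"}}},"required":["translation","twist","hand"]}

```bash
mkdir -p pics; ls; python3 - <<'E'
from rig import bot,get_image
import cv2,numpy as np
print(bot.sense(),bot.tip_reach)
for n in("top","side"):
    d=get_image(n);cv2.imwrite(f"pics/{n}0.png",cv2.resize(d["color"],None,fx=1.5,fy=1.5,interpolation=cv2.INTER_CUBIC));print(n,d["fx"],d["fy"],d["cx"],d["cy"],np.round(d["world_from_camera"],4).tolist())
E
```

```text
pics
{'clock': 0.0, 'joint_positions': array([-1.27301553,  0.4683706 , -0.01159058,  1.60363366,  0.00602362,
        1.07138223, -0.05631701]), 'qd': array([-0.00079023, -0.00041387,  0.00033538, -0.00054639,  0.00056616,
       -0.00073397,  0.00061316]), 'tau': array([-3.96320092e-04, -5.32374537e+01,  2.09621777e-02, -2.51317585e+01,
        1.13579817e-02,  7.48784834e-03,  1.67178538e-06]), 'ee_pos': array([0.21714311, 0.61209317, 0.24433841]), 'tool_rot': array([-7.50487999e-05,  1.69606718e-01,  9.85511434e-01, -8.76798442e-04]), 'wrist_force': array([-0.23314423,  0.29105505,  0.65481357]), 'moment': array([-0.07318316, -0.03813605,  0.00701801]), 'gripper_force': 0.0, 'grip_width': 1.0016283684442258} 0.014
top 481.5300507943912 481.5300507943912 258.30491075663815 186.33959840907934 [[-0.0241, -0.9954, 0.0925, 0.4348], [-0.9991, 0.0271, 0.0323, -0.132], [-0.0346, -0.0916, -0.9952, 0.9407], [0.0, 0.0, 0.0, 1.0]]
side 467.6527257815969 467.6527257815969 253.25525023961902 196.13175989925207 [[-0.9985, -0.0356, 0.0427, 0.5087], [-0.0555, 0.6953, -0.7166, 0.6101], [-0.0042, -0.7179, -0.6962, 0.741], [0.0, 0.0, 0.0, 1.0]]
```

View pics/top0.png

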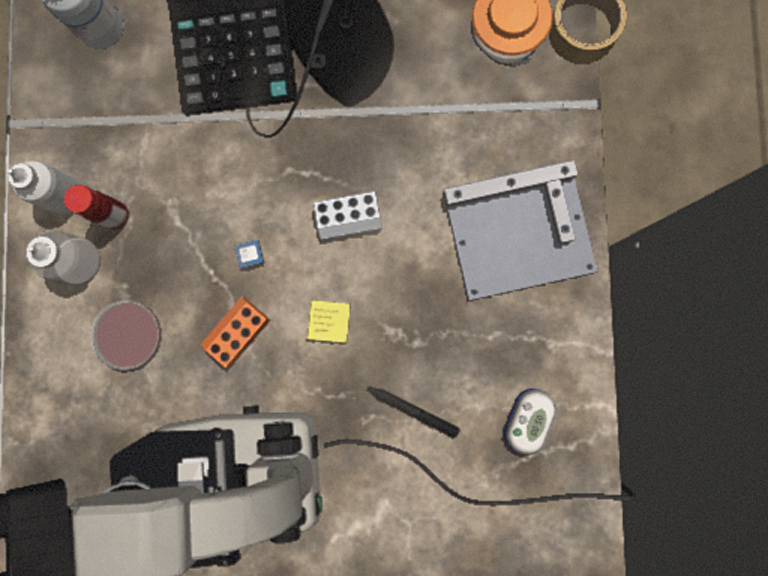

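View pics/side0.png

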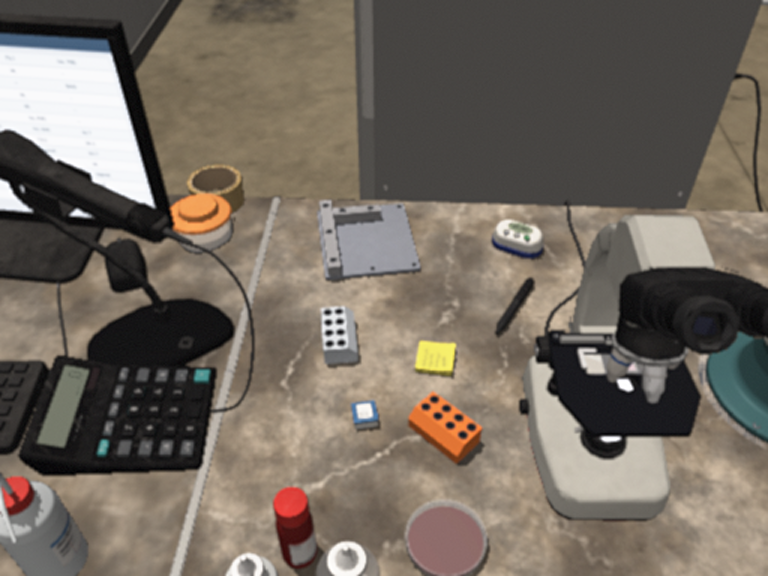

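The top view shows the block at about (347,215) and the jig at about (520,230), in 1.5x pixels. The stop block is on the fence's right half, and the orange look-alike, pad and cover-glass box are clear of the path. Next I'll enlarge both views.

```bash
python3 - <<'E'
from rig import get_image
import cv2
for n,(x,y,w,h,s) in {"top":(200,100,210,110,3.8),"side":(200,125,90,125,4.8)}.items():
    d=get_image(n)["color"];cv2.imwrite(f"pics/{n}1.png",cv2.resize(d[y:y+h,x:x+w],None,fx=s,fy=s,interpolation=cv2.INTER_CUBIC))
E
```

```text
(no output)
```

View pics/top1.png

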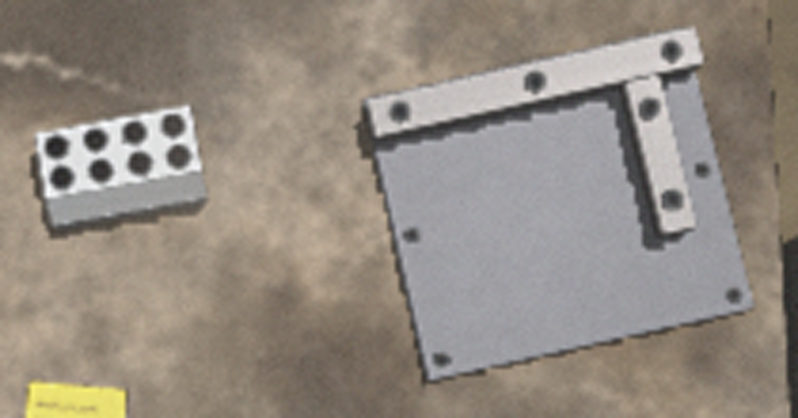

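View pics/side1.png

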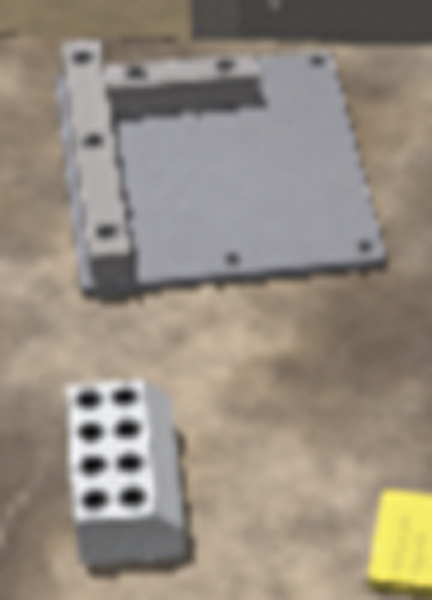

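The top crop gives these pixel corners:
- **Block top:** (38,133), (190,106), (201,170), (48,199).
- **Fence working edge:** (375,137) to (702,65).
- **Stop face edge:** (625,85) to (660,235).
- **Bed near corners:** (428,381) and (751,309).

The side crop agrees and shows the slope towards the robot. Next I'll fit the poses to both views.

```bash
cat > fit.py <<'E'
import numpy as np
from scipy.optimize import least_squares
from rig import get_image
cams={n:get_image(n) for n in("top","side")}
OFF={"top":(200,100,3.8),"side":(200,125,4.8)}
def proj(n,P):
    d=cams[n];T=np.linalg.inv(d["world_from_camera"]);p=P@T[:3,:3].T+T[:3,3]
    return np.c_[d["fx"]*p[:,0]/p[:,2]+d["cx"],d["fy"]*p[:,1]/p[:,2]+d["cy"]]
def un(n,px):
    x,y,s=OFF[n];return (np.array(px,float)+.5)/s-.5+[x,y]
def world(q,P):
    c,s=np.cos(q[2]),np.sin(q[2]);P=np.array(P,float)
    return np.c_[q[0]+c*P[:,0]-s*P[:,1],q[1]+s*P[:,0]+c*P[:,1],P[:,2]]
def fit(model,obs,q0):
    f=lambda q,ns=obs:np.concatenate([(proj(n,world(q,model(q,n)))-un(n,obs[n])).ravel() for n in ns])
    r=least_squares(f,q0);print("both",np.round(r.x,4),"rms px",np.sqrt(np.mean(r.fun**2)))
    for n in obs:
        r1=least_squares(lambda q:f(q,[n]),q0);print(n,np.round(r1.x,4),np.sqrt(np.mean(r1.fun**2)))
    return r.x
E
cat > run1.py <<'E'
from fit import *
m=lambda q,n:[[.023,.04,.03],[.023,-.04,.03],[-.011,-.04,.03],[-.011,.04,.03]]
b=fit(m,{"top":[(38,133),(190,106),(201,170),(48,199)],"side":[(80,520),(68,385),(143,381),(155,515)]},[.5,0,.1])
h=.028
def j(q,n):
    y=q[3]
    if n=="top": return [[.05,.085,h],[.05,-.085,h],[.07,.085,h],[.07,-.085,h],[-.03,y,h],[-.03,y-.018,h],[-.075,.085,.008],[-.075,-.085,.008]]
    return [[.05,.085,h],[.05,-.085,h],[.07,.085,h],[.07,-.085,h],[-.03,y,h]]
J=fit(j,{"top":[(375,137),(702,65),(365,101),(696,28),(660,235),(692,228),(428,381),(751,309)],
 "side":[(130,252),(102,40),(92,254),(62,42),(262,75)]},[.5,-.25,.1,-.03])
E
python3 run1.py
```

```text
both [ 0.6055 -0.0534  0.1567] rms px 0.4178413537562765
top [ 0.605  -0.0531  0.1509] 0.31153223018317566
side [ 0.6062 -0.0542  0.1643] 0.3352628691657645
both [ 0.5821 -0.2742  0.1896 -0.0423] rms px 0.4920470035849223
top [ 0.5818 -0.2737  0.1909 -0.0424] 0.37666908731397325
side [ 0.5829 -0.277   0.192  -0.0423] 0.23976695215844845
```

```bash
python3 - <<'E'
from fit import *
def ray(n,px):
    d=cams[n];T=d["world_from_camera"];u=(np.array(px)+.5)/1.5-.5
    return T[:3,3],T[:3,:3]@[(u[0]-d["cx"])/d["fx"],(u[1]-d["cy"])/d["fy"],1]
def tri(a,b):
    o,v=ray("top",a);p,w=ray("side",b);s=np.linalg.lstsq(np.c_[v,-w],p-o,rcond=None)[0]
    A=o+s[0]*v;B=p+s[1]*w;print(a,b,np.round((A+B)/2,3),"gap",np.linalg.norm(A-B).round(3))
tri((35,525),(700,320));tri((300,480),(650,230));tri((120,575),(700,250));tri((70,200),(292,500));tri((35,178),(250,565));tri((330,10),(165,220));tri((279,437),(630,290))
for n,p in(("side",(545,500)),("side",(660,510)),("side",(610,220)),("side",(700,240)),("top",(318,450)),("top",(302,528))):
    o,v=ray(n,p);print(n,p,np.round(o-v*o[2]/v[2],3))
E
```

```text
(35, 525) (700, 320) [0.281 0.197 0.322] gap 0.021
(300, 480) (650, 230) [ 0.28  -0.014  0.249] gap 0.065
(120, 575) (700, 250) [0.251 0.116 0.33 ] gap 0.001
(70, 200) (292, 500) [0.616 0.264 0.121] gap 0.002
(35, 178) (250, 565) [0.65  0.32  0.096] gap 0.002
(330, 10) (165, 220) [ 0.802 -0.053  0.207] gap 0.019
(279, 437) (630, 290) [0.304 0.02  0.192] gap 0.084
side (545, 500) [0.343 0.181 0.   ]
side (660, 510) [0.213 0.186 0.   ]
side (610, 220) [ 0.174 -0.354  0.   ]
side (700, 240) [ 0.036 -0.308  0.   ]
top (318, 450) [ 0.305 -0.007  0.   ]
top (302, 528) [0.208 0.015 0.   ]
```

```bash
cat > go.py <<'E'
import numpy as np
from scipy.spatial.transform import Rotation as R
from rig import bot
s=bot.sense()
p=s["ee_pos"];q=s["tool_rot"];R0=R.from_quat([q[1],q[2],q[3],q[0]])
def down(yaw):  # tool y at angle yaw, z down
    c,sn=np.cos(yaw),np.sin(yaw)
    y=np.array([c,sn,0]);z=np.array([0,0,-1.]);x=np.cross(y,z)
    return R.from_matrix(np.c_[x,y,z])
def to(pos,yaw):
    print("trans mm",np.round(R0.inv().apply(np.array(pos)-p)*1e3,1).tolist(),"twist",np.round((R0.inv()*down(yaw)).as_rotvec(),4).tolist())
def jig(x,y,z,J=(.5821,-.2742,.1896)):
    c,sn=np.cos(J[2]),np.sin(J[2]);return [J[0]+c*x-sn*y,J[1]+sn*x+c*y,z]
def jigpos():
    d=p-np.array([.5821,-.2742,0]);c,sn=np.cos(.1896),np.sin(.1896);return np.round([1e3*(c*d[0]+sn*d[1]),1e3*(-sn*d[0]+c*d[1]),1e3*p[2]],1)
E
python3 -c "
from go import *
to([.5,.25,.29],.6);to([.6055,-.0534,.25],.157);to([.6055,-.0534,.1],.157)"
```

```text
trans mm [-387.7, -247.2, -44.8] twist [-0.0002, 0.0001, 0.6299]
trans mm [-588.5, -497.8, -4.7] twist [-0.0002, 0.0002, 1.0729]
trans mm [-588.5, -497.8, 145.3] twist [-0.0002, 0.0002, 1.0729]
```

{"api": "arm_command", "payload": {"translation": [[-388, -247, -45], [-388, -247, -45], [-388, -247, -45], [-388, -247, -45], [-388, -247, -45], [-388, -247, -45], [-388, -247, -45], [-388, -247, -45], [-388, -247, -45], [-388, -247, -45], [-388, -247, -45], [-588, -498, -5], [-588, -498, -5], [-588, -498, -5], [-588, -498, -5], [-588, -498, -5], [-588, -498, -5], [-588, -498, -5], [-588, -498, -5], [-588, -498, -5]], "twist": [[0, 0, 0.63], [0, 0, 0.63], [0, 0, 0.63], [0, 0, 0.63], [0, 0, 0.63], [0, 0, 0.63], [0, 0, 0.63], [0, 0, 0.63], [0, 0, 0.63], [0, 0, 0.63], [0, 0, 0.63], [0, 0, 1.073], [0, 0, 1.073], [0, 0, 1.073], [0, 0, 1.073], [0, 0, 1.073], [0, 0, 1.073], [0, 0, 1.073], [0, 0, 1.073], [0, 0, 1.073]], "hand": [70, 70, 70, 70, 70, 70, 70, 70, 70, 70, 70, 70, 70, 70, 70, 70, 70, 70, 70, 70]}}

```text
clock: 2.07
ee_pos: [0.6054, -0.0628, 0.25]
tool_rot: [0.002, 0.654, 0.757, -0.002]
wrist_force: [-0.6, 0.3, 0.4]
grip_width: 0.823
gripper_force: 0.0
```

```bash
python3 -c "
from go import *
print(s['clock'],p,s['joint_positions'],s['wrist_force']);to([.6055,-.0534,.1],.157);to([.6055,-.0534,.013],.157)"
```

```text
2.0667 [ 0.60543418 -0.06281084  0.249961  ] [-0.33489967  0.41448542  0.50067111  1.73208484 -0.21855787  1.05029833
  0.38504502] [-0.60055384  0.28331707  0.41629349]
trans mm [10.1, 1.5, 149.9] twist [-0.0002, 0.0054, -0.0111]
trans mm [10.6, 1.5, 236.9] twist [-0.0002, 0.0054, -0.0111]
```

{"api": "arm_command", "payload": {"translation": [[0, 0, 40], [0, 0, 80], [0, 0, 120], [0, 0, 150], [0, 0, 150], [0, 0, 150]], "twist": [[0, 0, 0], [0, 0, 0], [0, 0, 0], [0, 0, 0], [0, 0, 0], [0, 0, 0]], "hand": [70, 70, 70, 70, 70, 70]}}

```text
clock: 2.57
ee_pos: [0.6042, -0.0532, 0.0994]
tool_rot: [-0.001, 0.649, 0.76, -0.001]
wrist_force: [0.8, 0.4, -0.2]
grip_width: 0.818
gripper_force: 0.0
```

```bash
python3 -c "
from go import *
print(s['clock'],p,s['wrist_force']);to([.6055,-.0534,.05],.157);to([.6055,-.0534,.013],.157)
from rig import get_image
import cv2
d=get_image('side')['color'];cv2.imwrite('pics/s2.png',cv2.resize(d[130:260,180:310],None,fx=4.5,fy=4.5,interpolation=cv2.INTER_CUBIC))"
```

```text
2.5667 [ 0.60418032 -0.05318487  0.09942162] [ 0.76727045  0.41513251 -0.2471046 ]
trans mm [-0.4, 1.4, 49.4] twist [-0.003, -0.0002, -0.0]
trans mm [-0.4, 1.5, 86.4] twist [-0.003, -0.0002, -0.0]
```

View pics/s2.png

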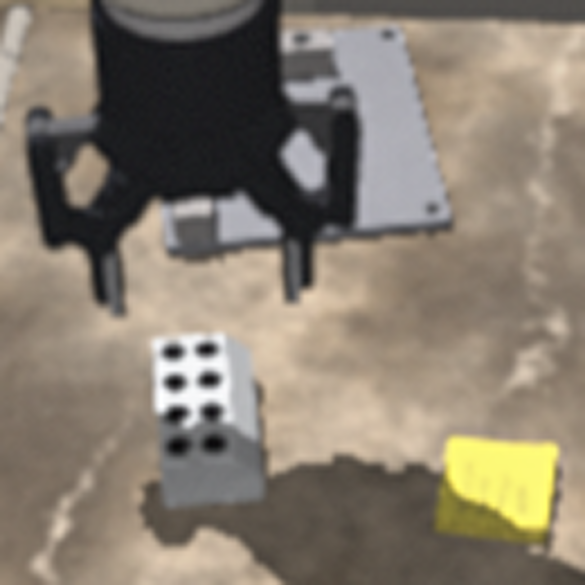

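The fingers straddle the block evenly: their tips are at columns 110 and 297, and the block's middle is near 207. I'll go down and grip.

{"api": "arm_command", "payload": {"translation": [[0, 1.5, 30], [0, 1.5, 55], [0, 1.5, 75], [0, 1.5, 85], [0, 1.5, 85], [0, 1.5, 85], [0, 1.5, 85], [0, 1.5, 85], [0, 1.5, 85], [0, 1.5, 85], [0, 1.5, 85], [0, 1.5, 85], [0, 1.5, 85]], "twist": [[0, 0, 0], [0, 0, 0], [0, 0, 0], [0, 0, 0], [0, 0, 0], [0, 0, 0], [0, 0, 0], [0, 0, 0], [0, 0, 0], [0, 0, 0], [0, 0, 0], [0, 0, 0], [0, 0, 0]], "hand": [70, 70, 70, 70, 70, 38, 38, 38, 38, 38, 38, 38, 38]}}

```text
clock: 3.7
ee_pos: [0.6081, -0.0533, 0.0179]
tool_rot: [0.001, 0.65, 0.76, 0.001]
wrist_force: [-0.9, -0.3, 6.1]
grip_width: 0.522
gripper_force: 63.2
```

{"api": "arm_command", "payload": {"translation": [[0, 0, -15], [0, 0, -35], [0, 0, -60], [0, 0, -60], [0, 0, -60]], "twist": [[0, 0, 0], [0, 0, 0], [0, 0, 0], [0, 0, 0], [0, 0, 0]], "hand": [38, 38, 38, 38, 38]}}

```text
clock: 4.12
ee_pos: [0.6077, -0.053, 0.0775]
tool_rot: [0.001, 0.649, 0.76, 0.001]
wrist_force: [0.2, 1.1, -4.6]
grip_width: 0.523
gripper_force: 62.5
```

```bash
python3 -c "
from go import *
print(p,s['wrist_force'],s['grip_width']);to(jig(-.001,.008,p[2]),.1896);to(jig(-.001,.008,.035),.1896)"
```

```text
[ 0.60771797 -0.05296289  0.07753382] [ 0.19740382  1.09683752 -4.57539351] 0.5233178142389752
trans mm [-206.5, -61.2, -0.2] twist [0.0041, 0.0004, -0.0325]
trans mm [-206.5, -61.3, 42.4] twist [0.0041, 0.0004, -0.0325]
```

{"api": "arm_command", "payload": {"translation": [[-35, -10, 0], [-75, -22, 0], [-115, -34, 0], [-150, -44, 0], [-180, -53, 0], [-200, -59, 0], [-206.5, -61, 0], [-206.5, -61, 0], [-206.5, -61, 0]], "twist": [[0, 0, -0.032], [0, 0, -0.032], [0, 0, -0.032], [0, 0, -0.032], [0, 0, -0.032], [0, 0, -0.032], [0, 0, -0.032], [0, 0, -0.032], [0, 0, -0.032]], "hand": [38, 38, 38, 38, 38, 38, 38, 38, 38]}}

```text
clock: 4.87
ee_pos: [0.578, -0.2653, 0.0743]
tool_rot: [-0.001, 0.637, 0.771, 0.0]
wrist_force: [-0.2, 0.4, -4.1]
grip_width: 0.524
gripper_force: 62.4
```

```bash
python3 -c "
from go import *
print(p,jigpos(),s['wrist_force'],s['grip_width']);to(jig(-.001,.008,.03),.1896)
from rig import get_image
import cv2
a=cv2.resize(get_image('side')['color'][120:230,170:300],(520,440),interpolation=cv2.INTER_CUBIC);cv2.imwrite('pics/s3.png',a)"
```

```text
[ 0.57801788 -0.2652562   0.07425619] [-2.3  9.6 74.3] [-0.20683695  0.4327503  -4.1298793 ] 0.5243636471025183
trans mm [-1.6, 1.4, 44.3] twist [-0.0012, -0.0021, -0.0006]
```

View pics/s3.png

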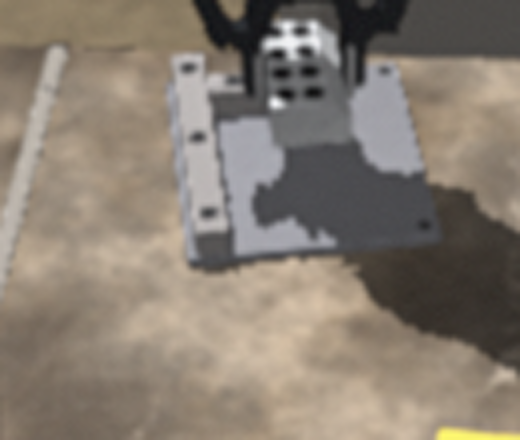

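The block is held level over the bed and clear of the fence and stop, with its lit top at about (295,65). I'll lower it.

{"api": "arm_command", "payload": {"translation": [[0, 0, 15], [0, 0, 30], [0, 0, 40], [0, 0, 44], [0, 0, 46], [0, 0, 46]], "twist": [[0, 0, 0], [0, 0, 0], [0, 0, 0], [0, 0, 0], [0, 0, 0], [0, 0, 0]], "hand": [38, 38, 38, 38, 38, 38]}}

```text
clock: 5.42
ee_pos: [0.5781, -0.2663, 0.0283]
tool_rot: [-0.001, 0.637, 0.771, -0.0]
wrist_force: [-0.7, 0.3, -3.4]
grip_width: 0.528
gripper_force: 62.4
```

{"api": "arm_command", "payload": {"translation": [[0, 0, 1], [0, 0, 2], [0, 0, 2]], "twist": [[0, 0, 0], [0, 0, 0], [0, 0, 0]], "hand": [38, 38, 38]}}

```text
clock: 5.67
ee_pos: [0.5787, -0.2667, 0.0277]
tool_rot: [0.0, 0.637, 0.771, 0.0]
wrist_force: [0.1, -0.8, -4.0]
grip_width: 0.52
gripper_force: 62.4
```

{"api": "arm_command", "payload": {"translation": [[0, 0, 1], [0, 0, 2], [0, 0, 2], [0, 0, 2]], "twist": [[0, 0, 0], [0, 0, 0], [0, 0, 0], [0, 0, 0]], "hand": [38, 38, 38, 38]}}

```text
clock: 6.0
ee_pos: [0.5788, -0.2667, 0.0259]
tool_rot: [0.0, 0.637, 0.771, 0.0]
wrist_force: [-1.1, 1.0, 1.3]
grip_width: 0.519
gripper_force: 63.2
```

{"api": "arm_command", "payload": {"translation": [[-2, 0, 0], [-4, 0, 0], [-6, 0, 0], [-7, 0, 0], [-7, 0, 0]], "twist": [[0, 0, 0], [0, 0, 0], [0, 0, 0], [0, 0, 0], [0, 0, 0]], "hand": [38, 38, 38, 38, 38]}}

```text
clock: 6.42
ee_pos: [0.5806, -0.2721, 0.0259]
tool_rot: [-0.0, 0.637, 0.771, 0.001]
wrist_force: [-1.0, 5.1, 4.7]
grip_width: 0.522
gripper_force: 63.9
```

{"api": "arm_command", "payload": {"translation": [[-1, 0, 0], [-2, 0, 0], [-2, 0, 0]], "twist": [[0, 0, 0], [0, 0, 0], [0, 0, 0]], "hand": [38, 38, 38]}}

```text
clock: 6.67
ee_pos: [0.581, -0.2739, 0.0259]
tool_rot: [-0.0, 0.637, 0.771, 0.001]
wrist_force: [-0.6, 5.4, 5.2]
grip_width: 0.525
gripper_force: 63.9
```

{"api": "arm_command", "payload": {"translation": [[-1, 0, 0], [-2, 0, 0], [-2, 0, 0]], "twist": [[0, 0, 0], [0, 0, 0], [0, 0, 0]], "hand": [38, 38, 38]}}

```text
clock: 6.92
ee_pos: [0.5814, -0.2759, 0.0259]
tool_rot: [-0.0, 0.637, 0.771, 0.001]
wrist_force: [0.3, 4.4, 4.5]
grip_width: 0.521
gripper_force: 63.9
```

{"api": "arm_command", "payload": {"translation": [[-1, 0, 0], [-2, 0, 0], [-2, 0, 0]], "twist": [[0, 0, 0], [0, 0, 0], [0, 0, 0]], "hand": [38, 38, 38]}}

```text
clock: 7.17
ee_pos: [0.5818, -0.2779, 0.0259]
tool_rot: [-0.0, 0.637, 0.771, 0.001]
wrist_force: [-0.6, 5.3, 4.5]
grip_width: 0.521
gripper_force: 63.9
```

{"api": "arm_command", "payload": {"translation": [[-1, 0, 0], [-2, 0, 0], [-2, 0, 0]], "twist": [[0, 0, 0], [0, 0, 0], [0, 0, 0]], "hand": [38, 38, 38]}}

```text
clock: 7.42
ee_pos: [0.5822, -0.2796, 0.0259]
tool_rot: [-0.0, 0.637, 0.771, 0.001]
wrist_force: [-0.8, 5.4, 5.2]
grip_width: 0.52
gripper_force: 64.0
```

{"api": "arm_command", "payload": {"translation": [[-1, 0, 0], [-2, 0, 0], [-2, 0, 0]], "twist": [[0, 0, 0], [0, 0, 0], [0, 0, 0]], "hand": [38, 38, 38]}}

```text
clock: 7.67
ee_pos: [0.5823, -0.2797, 0.0259]
tool_rot: [-0.002, 0.637, 0.771, 0.002]
wrist_force: [-3.1, 10.3, 8.6]
grip_width: 0.52
gripper_force: 64.0
```

```bash
python3 -c "
from go import *
print(p,jigpos(),s['wrist_force'],s['grip_width'])
from rig import get_image
import cv2
f=lambda a,w,h:cv2.resize(a,(w,h),interpolation=cv2.INTER_CUBIC)
a=f(get_image('side')['color'][120:195,195:295],400,300);b=f(get_image('top')['color'][100:205,285:405],400,350)
a=cv2.copyMakeBorder(a,0,50,0,0,cv2.BORDER_CONSTANT);cv2.imwrite('pics/s4.png',cv2.hconcat([a,b]))"
```

```text
[ 0.58225819 -0.2797079   0.02588698] [-0.9 -5.4 25.9] [-3.11617639 10.34928642  8.59482527] 0.5200875779267248
```

View pics/s4.png

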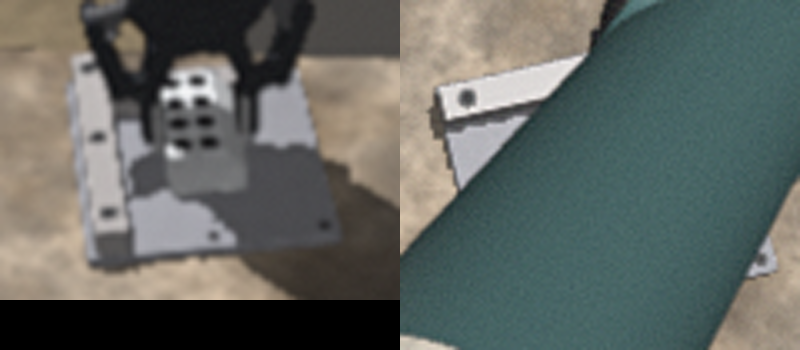

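The block stopped against the stop block: the force rose to 10 N and the motion ceased. I'll release it, lift, and shut the fingers behind it.

{"api": "arm_command", "payload": {"translation": [[1, 0, -1], [1, 0, -1], [1, 0, -1], [1, 0, -1], [1, 0, -1], [1, 0, -1], [1, 0, -10], [1, 0, -30], [1, 0, -60], [1, 0, -60], [1, 0, -60]], "twist": [[0, 0, 0], [0, 0, 0], [0, 0, 0], [0, 0, 0], [0, 0, 0], [0, 0, 0], [0, 0, 0], [0, 0, 0], [0, 0, 0], [0, 0, 0], [0, 0, 0]], "hand": [38, 58, 58, 58, 58, 58, 58, 58, 58, 58, 58]}}

```text
clock: 8.68
ee_pos: [0.5829, -0.2832, 0.0879]
tool_rot: [0.002, 0.637, 0.771, 0.001]
wrist_force: [-1.2, -0.4, -1.0]
grip_width: 0.676
gripper_force: 0.0
```

```bash
python3 -c "
from go import *
print(p,jigpos(),s['wrist_force'],s['grip_width'],s['clock'])
to(jig(-.055,-.002,.08),.1896);to(jig(-.055,-.002,.03),.1896);to(jig(-.055,-.002,.08),.1896+np.pi/2);to(jig(-.055,-.002,.08),.1896-np.pi/2);print(s['joint_positions'])"
```

```text
[ 0.58289345 -0.28317844  0.08788738] [-0.9 -9.  87.9] [-1.18222567 -0.40456039 -1.0040893 ] 0.6759542788485727 8.6833
trans mm [6.9, -54.1, 7.7] twist [0.004, 0.0025, -0.0009]
trans mm [7.1, -54.3, 57.7] twist [0.004, 0.0025, -0.0009]
trans mm [6.9, -54.1, 7.7] twist [0.0011, 0.0051, -1.5717]
trans mm [6.9, -54.1, 7.7] twist [0.0051, -0.0011, 1.5699]
[ 0.11555006  0.67049579  0.3980968   1.73610814 -0.34303879  0.79942462
  0.86542743]
```

{"api": "arm_command", "payload": {"translation": [[1, -10, 0], [2, -20, 0], [4, -30, 0], [6, -40, 0], [6, -50, 0], [6, -50, 0], [6, -50, 0], [6, -50, 0], [6, -50, 0], [6, -50, 0], [6, -50, 0], [6, -50, 0], [6, -50, 0], [6, -50, 0], [6, -50, 0], [6, -50, 0]], "twist": [[0, 0, -0.12], [0, 0, -0.24], [0, 0, -0.36], [0, 0, -0.48], [0, 0, -0.6], [0, 0, -0.72], [0, 0, -0.84], [0, 0, -0.96], [0, 0, -1.08], [0, 0, -1.2], [0, 0, -1.32], [0, 0, -1.44], [0, 0, -1.571], [0, 0, -1.571], [0, 0, -1.571], [0, 0, -1.571]], "hand": [0, 0, 0, 0, 0, 0, 0, 0, 0, 0, 0, 0, 0, 0, 0, 0]}}

```text
clock: 10.02
ee_pos: [0.5309, -0.2858, 0.0849]
tool_rot: [-0.0, -0.093, 0.996, 0.0]
wrist_force: [-0.2, 0.2, -0.6]
grip_width: -0.001
gripper_force: 0.0
```

```bash
python3 -c "
from go import *
print(p,jigpos(),s['wrist_force'],s['grip_width'],s['clock'])
Y=.1896+np.pi/2
to(jig(-.05,-.003,.03),Y);to(jig(-.035,-.003,.03),Y);print(s['joint_positions'])
from rig import get_image
import cv2
f=lambda a,w,h:cv2.resize(a,(w,h),interpolation=cv2.INTER_CUBIC)
cv2.imwrite('pics/s5.png',f(get_image('side')['color'][120:200,190:300],660,480))"
```

```text
[ 0.53089313 -0.28578924  0.08490471] [-52.5  -1.7  84.9] [-0.15483488  0.1902473  -0.58966919] -0.0006274017785451964 10.0167
trans mm [-2.5, -1.3, 54.9] twist [0.0005, -0.0006, -0.0038]
trans mm [-17.5, -1.2, 54.9] twist [0.0005, -0.0006, -0.0038]
[ 4.39123152e-01  5.90356495e-01 -1.02718513e-03  1.82867256e+00
  7.97342305e-04  7.23309246e-01  2.19429724e+00]
```

View pics/s5.png

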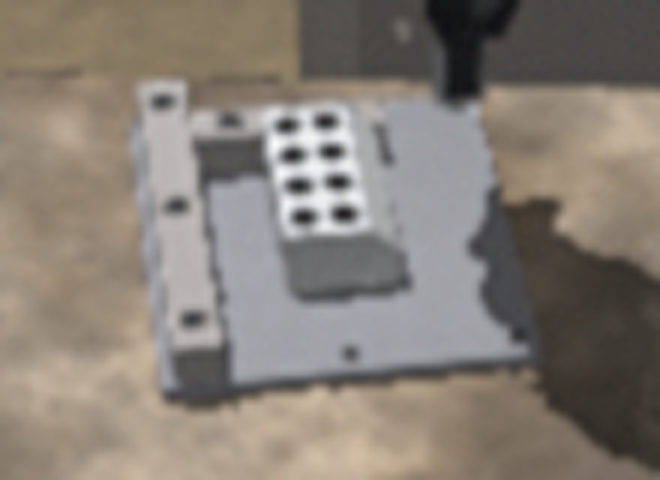

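The block lies flat and square on the bed, its end at the stop block. The gap to the fence is about 60 px, and the shut fingers are behind the block at about (460,95). I'll lower them and push forward.

{"api": "arm_command", "payload": {"translation": [[0, -1, 20], [0, -1, 40], [0, -1, 52], [0, -1, 55], [0, -1, 55], [-4, -1, 55], [-8, -1, 55], [-11, -1, 55], [-14, -1, 55], [-17, -1, 55], [-20, -1, 55], [-23, -1, 55], [-26, -1, 55], [-29, -1, 55], [-32, -1, 55], [-35, -1, 55], [-38, -1, 55], [-40, -1, 55], [-40, -1, 55]], "twist": [[0, 0, 0], [0, 0, 0], [0, 0, 0], [0, 0, 0], [0, 0, 0], [0, 0, 0], [0, 0, 0], [0, 0, 0], [0, 0, 0], [0, 0, 0], [0, 0, 0], [0, 0, 0], [0, 0, 0], [0, 0, 0], [0, 0, 0], [0, 0, 0], [0, 0, 0], [0, 0, 0], [0, 0, 0]], "hand": [0, 0, 0, 0, 0, 0, 0, 0, 0, 0, 0, 0, 0, 0, 0, 0, 0, 0, 0]}}

```text
clock: 11.65
ee_pos: [0.5695, -0.2797, 0.0303]
tool_rot: [-0.001, -0.094, 0.996, 0.0]
wrist_force: [-3.9, -1.6, 2.9]
grip_width: -0.002
gripper_force: 2.5
```

{"api": "arm_command", "payload": {"translation": [[-1, 0, 0], [-2, 0, 0], [-2, 0, 0]], "twist": [[0, 0, 0], [0, 0, 0], [0, 0, 0]], "hand": [0, 0, 0]}}

```text
clock: 11.9
ee_pos: [0.5712, -0.2793, 0.0303]
tool_rot: [-0.001, -0.094, 0.996, 0.0]
wrist_force: [-6.0, -0.0, 5.3]
grip_width: 0.0
gripper_force: 2.9
```

{"api": "arm_command", "payload": {"translation": [[-1, 0, 0], [-2, 0, 0], [-2, 0, 0]], "twist": [[0, 0, 0], [0, 0, 0], [0, 0, 0]], "hand": [0, 0, 0]}}

```text
clock: 12.15
ee_pos: [0.5732, -0.279, 0.0303]
tool_rot: [-0.001, -0.094, 0.996, 0.0]
wrist_force: [-5.4, -1.1, 4.1]
grip_width: 0.001
gripper_force: 2.7
```

{"api": "arm_command", "payload": {"translation": [[-1, 0, 0], [-2, 0, 0], [-3, 0, 0], [-3, 0, 0]], "twist": [[0, 0, 0], [0, 0, 0], [0, 0, 0], [0, 0, 0]], "hand": [0, 0, 0, 0]}}

```text
clock: 12.48
ee_pos: [0.5762, -0.2784, 0.0303]
tool_rot: [-0.001, -0.094, 0.996, 0.0]
wrist_force: [-5.9, -0.8, 5.4]
grip_width: 0.002
gripper_force: 2.8
```

{"api": "arm_command", "payload": {"translation": [[-1, 0, 0], [-2, 0, 0], [-2, 0, 0]], "twist": [[0, 0, 0], [0, 0, 0], [0, 0, 0]], "hand": [0, 0, 0]}}

```text
clock: 12.73
ee_pos: [0.5771, -0.2783, 0.0302]
tool_rot: [-0.002, -0.094, 0.996, 0.0]
wrist_force: [-7.6, -0.8, 6.0]
grip_width: 0.001
gripper_force: 3.9
```

{"api": "arm_command", "payload": {"translation": [[-1, 0, 0], [-2, 0, 0], [-2, 0, 0]], "twist": [[0, 0, 0], [0, 0, 0], [0, 0, 0]], "hand": [0, 0, 0]}}

```text
clock: 12.98
ee_pos: [0.5772, -0.2783, 0.0302]
tool_rot: [-0.004, -0.094, 0.996, 0.001]
wrist_force: [-11.9, 0.7, 9.3]
grip_width: -0.003
gripper_force: 6.2
```

```bash
python3 -c "
from go import *
print(p,jigpos(),s['wrist_force'],s['clock'])
from rig import get_image
import cv2
f=lambda a,w,h:cv2.resize(a,(w,h),interpolation=cv2.INTER_CUBIC)
cv2.imwrite('pics/s6.png',f(get_image('side')['color'][125:190,200:280],720,585))"
```

```text
[ 0.57720133 -0.27831506  0.03017547] [-5.6 -3.1 30.2] [-11.93479098   0.70079245   9.33965608] 12.9833
```

View pics/s6.png

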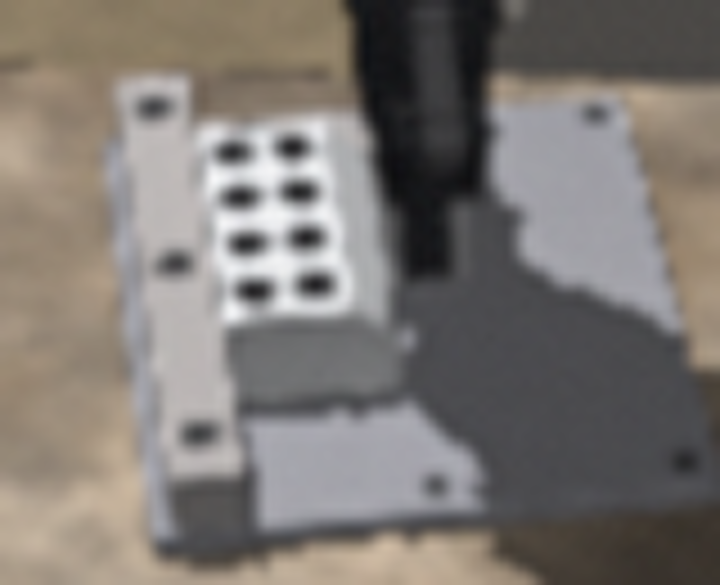

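The block's back now follows the fence line all along with no visible gap, and it lies flat. Its right end is hidden, so I'll push gently on the left end to make sure of the stop contact before the final push.

{"api": "arm_command", "payload": {"translation": [[6, 0, 0], [12, 0, 0], [14, 0, -10], [14, 0, -30], [14, 0, -50], [5, 20, -50], [-8, 40, -50], [-20, 55, -50], [-25, 67, -50], [-25, 67, -50], [-25, 67, -50], [-25, 67, -25], [-25, 67, -5], [-25, 67, 0], [-25, 67, 0]], "twist": [[0, 0, 0], [0, 0, 0], [0, 0, 0], [0, 0, 0], [0, 0, 0], [0, 0, 0], [0, 0, 0], [0, 0, 0], [0, 0, 0], [0, 0, 0], [0, 0, 0], [0, 0, 0], [0, 0, 0], [0, 0, 0], [0, 0, 0]], "hand": [0, 0, 0, 0, 0, 0, 0, 0, 0, 0, 0, 0, 0, 0, 0]}}

```text
clock: 14.28
ee_pos: [0.5915, -0.2081, 0.0286]
tool_rot: [-0.002, -0.093, 0.996, 0.0]
wrist_force: [0.2, 0.5, -0.2]
grip_width: 0.002
gripper_force: 0.0
```

```bash
python3 -c "
from go import *
print(p,jigpos(),s['wrist_force'],s['clock'])"
```

```text
[ 0.5914969  -0.20810525  0.02861434] [21.7 63.1 28.6] [ 0.18102473  0.45928106 -0.22814833] 14.2833
```

{"api": "arm_command", "payload": {"translation": [[0, -2, 0], [0, -4, 0], [0, -6, 0], [0, -6, 0]], "twist": [[0, 0, 0], [0, 0, 0], [0, 0, 0], [0, 0, 0]], "hand": [0, 0, 0, 0]}}

```text
clock: 14.62
ee_pos: [0.5953, -0.2138, 0.0315]
tool_rot: [0.001, -0.094, 0.996, -0.001]
wrist_force: [-0.1, 1.0, -0.4]
grip_width: -0.002
gripper_force: 0.0
```

{"api": "arm_command", "payload": {"translation": [[0, -1, 0], [0, -2, 0], [0, -3, 0], [0, -3, 0]], "twist": [[0, 0, 0], [0, 0, 0], [0, 0, 0], [0, 0, 0]], "hand": [0, 0, 0, 0]}}

```text
clock: 14.95
ee_pos: [0.5953, -0.2158, 0.0304]
tool_rot: [0.0, -0.094, 0.996, -0.0]
wrist_force: [1.1, -0.8, 0.2]
grip_width: -0.001
gripper_force: 0.0
```

{"api": "arm_command", "payload": {"translation": [[0, -1, 0], [0, -2, 0], [0, -3, 0], [0, -3, 0]], "twist": [[0, 0, 0], [0, 0, 0], [0, 0, 0], [0, 0, 0]], "hand": [0, 0, 0, 0]}}

```text
clock: 15.28
ee_pos: [0.5957, -0.2188, 0.0302]
tool_rot: [-0.0, -0.094, 0.996, -0.0]
wrist_force: [-0.7, 0.1, -0.7]
grip_width: -0.001
gripper_force: 0.0
```

{"api": "arm_command", "payload": {"translation": [[0, -1, 0], [0, -2, 0], [0, -3, 0], [0, -3, 0]], "twist": [[0, 0, 0], [0, 0, 0], [0, 0, 0], [0, 0, 0]], "hand": [0, 0, 0, 0]}}

```text
clock: 15.62
ee_pos: [0.5963, -0.2215, 0.0303]
tool_rot: [-0.0, -0.094, 0.996, 0.0]
wrist_force: [0.0, 0.7, -0.3]
grip_width: 0.001
gripper_force: 0.0
```

{"api": "arm_command", "payload": {"translation": [[0, -1, 0], [0, -2, 0], [0, -2, 0]], "twist": [[0, 0, 0], [0, 0, 0], [0, 0, 0]], "hand": [0, 0, 0]}}

```text
clock: 15.87
ee_pos: [0.5964, -0.2217, 0.0302]
tool_rot: [-0.001, -0.095, 0.995, 0.001]
wrist_force: [-2.4, 4.4, 2.7]
grip_width: -0.001
gripper_force: 2.4
```

{"api": "arm_command", "payload": {"translation": [[0, -1, 0], [0, -2, 0], [0, -2, 0]], "twist": [[0, 0, 0], [0, 0, 0], [0, 0, 0]], "hand": [0, 0, 0]}}

```text
clock: 16.12
ee_pos: [0.5964, -0.2218, 0.0302]
tool_rot: [-0.001, -0.095, 0.995, 0.002]
wrist_force: [-4.0, 7.4, 5.6]
grip_width: -0.003
gripper_force: 4.5
```

The left end held at 7 N without moving, so the block is seated on the stop block. Now I'll go round to the slope.

{"api": "arm_command", "payload": {"translation": [[0, 6, 0], [0, 12, 0], [0, 14, -10], [0, 14, -30], [0, 14, -50], [20, 0, -50], [36, -15, -50], [36, -30, -50], [36, -45, -50], [36, -48, -50], [36, -48, -50], [36, -48, -30], [36, -48, -18], [36, -48, -18], [36, -48, -18]], "twist": [[0, 0, 0], [0, 0, 0], [0, 0, 0], [0, 0, 0], [0, 0, 0], [0, 0, 0], [0, 0, 0], [0, 0, 0], [0, 0, 0], [0, 0, 0], [0, 0, 0], [0, 0, 0], [0, 0, 0], [0, 0, 0], [0, 0, 0]], "hand": [0, 0, 0, 0, 0, 0, 0, 0, 0, 0, 0, 0, 0, 0, 0]}}

```text
clock: 17.37
ee_pos: [0.5703, -0.2778, 0.0471]
tool_rot: [-0.001, -0.095, 0.995, 0.001]
wrist_force: [-0.3, -0.2, -0.4]
grip_width: 0.001
gripper_force: 0.0
```

```bash
python3 -c "
from go import *
print(p,jigpos(),s['wrist_force'],s['clock'])
to(jig(-.012,-.003,.047),.1896+np.pi/2)"
```

```text
[ 0.57034775 -0.27780313  0.04708157] [-12.2  -1.3  47.1] [-0.30778197 -0.23373191 -0.38808798] 17.3667
trans mm [-0.2, -1.7, 0.1] twist [0.002, -0.002, 0.001]
```

Now forward onto the slope, in small steps.

{"api": "arm_command", "payload": {"translation": [[-3, -1, 0], [-6, -1, 0], [-9, -1, 0], [-11, -1, 0], [-11, -1, 0]], "twist": [[0, 0, 0], [0, 0, 0], [0, 0, 0], [0, 0, 0], [0, 0, 0]], "hand": [0, 0, 0, 0, 0]}}

```text
clock: 17.78
ee_pos: [0.5827, -0.2779, 0.0488]
tool_rot: [0.001, -0.095, 0.995, -0.0]
wrist_force: [0.5, 0.3, -0.7]
grip_width: 0.001
gripper_force: 0.0
```

{"api": "arm_command", "payload": {"translation": [[-1, 0, 0.5], [-2, 0, 1], [-2, 0, 1]], "twist": [[0, 0, 0], [0, 0, 0], [0, 0, 0]], "hand": [0, 0, 0]}}

```text
clock: 18.03
ee_pos: [0.5838, -0.2777, 0.0472]
tool_rot: [0.0, -0.094, 0.996, 0.0]
wrist_force: [-0.5, 0.1, 0.4]
grip_width: 0.001
gripper_force: 0.0
```

{"api": "arm_command", "payload": {"translation": [[-1, 0, 0.5], [-2, 0, 1], [-2, 0, 1]], "twist": [[0, 0, 0], [0, 0, 0], [0, 0, 0]], "hand": [0, 0, 0]}}

```text
clock: 18.28
ee_pos: [0.5858, -0.2773, 0.0462]
tool_rot: [0.0, -0.094, 0.996, 0.0]
wrist_force: [-0.5, 0.9, 0.6]
grip_width: -0.002
gripper_force: 0.0
```

{"api": "arm_command", "payload": {"translation": [[-1, 0, 0.5], [-2, 0, 1], [-2, 0, 1]], "twist": [[0, 0, 0], [0, 0, 0], [0, 0, 0]], "hand": [0, 0, 0]}}

```text
clock: 18.53
ee_pos: [0.586, -0.2773, 0.046]
tool_rot: [-0.002, -0.094, 0.996, 0.0]
wrist_force: [-6.3, 0.7, 10.1]
grip_width: -0.0
gripper_force: 5.4
```

{"api": "arm_command", "payload": {"translation": [[-1, 0, 0.5], [-2, 0, 1], [-2, 0, 1]], "twist": [[0, 0, 0], [0, 0, 0], [0, 0, 0]], "hand": [0, 0, 0]}}

```text
clock: 18.78
ee_pos: [0.5861, -0.2774, 0.0459]
tool_rot: [-0.004, -0.094, 0.996, 0.001]
wrist_force: [-12.4, 1.7, 19.3]
grip_width: -0.001
gripper_force: 11.2
```

{"api": "arm_command", "payload": {"translation": [[-0.5, 0, -0.5], [-1, 0, -1], [-1, 0, -1]], "twist": [[0, 0, 0], [0, 0, 0], [0, 0, 0]], "hand": [0, 0, 0]}}

```text
clock: 19.03
ee_pos: [0.5861, -0.2773, 0.046]
tool_rot: [-0.004, -0.094, 0.996, 0.001]
wrist_force: [-13.4, 1.8, 15.7]
grip_width: -0.003
gripper_force: 9.7
```

{"api": "arm_command", "payload": {"translation": [[-0.4, 0, -0.4], [-0.8, 0, -0.8], [-1.2, 0, -1.1], [-1.2, 0, -1.1]], "twist": [[0, 0, 0], [0, 0, 0], [0, 0, 0], [0, 0, 0]], "hand": [0, 0, 0, 0]}}

```text
clock: 19.37
ee_pos: [0.5862, -0.2773, 0.0461]
tool_rot: [-0.005, -0.094, 0.996, 0.001]
wrist_force: [-14.0, 0.0, 10.7]
grip_width: -0.004
gripper_force: 8.4
```

{"api": "arm_command", "payload": {"translation": [[-0.4, 0, -0.3], [-0.8, 0, -0.6], [-0.8, 0, -0.6]], "twist": [[0, 0, 0], [0, 0, 0], [0, 0, 0]], "hand": [0, 0, 0]}}

```text
clock: 19.62
ee_pos: [0.5863, -0.2773, 0.0461]
tool_rot: [-0.006, -0.093, 0.996, 0.001]
wrist_force: [-14.0, -0.3, 7.5]
grip_width: -0.003
gripper_force: 8.0
```

{"api": "arm_command", "payload": {"translation": [[-0.4, 0, 0], [-0.8, 0, -0.1], [-0.8, 0, -0.1], [-0.8, 0, -0.1], [-0.8, 0, -0.1], [-0.8, 0, -0.1], [-0.8, 0, -0.1]], "twist": [[0, 0, 0], [0, 0, 0], [0, 0, 0], [0, 0, 0], [0, 0, 0], [0, 0, 0], [0, 0, 0]], "hand": [0, 0, 0, 0, 0, 0, 0]}}

```text
clock: 20.2
ee_pos: [0.5864, -0.2773, 0.0461]
tool_rot: [-0.007, -0.093, 0.996, 0.001]
wrist_force: [-15.7, -0.7, 10.0]
grip_width: 0.0
gripper_force: 8.9
```

```bash
python3 -c "
from go import *
print(p,jigpos(),s['wrist_force'],s['clock'])
from rig import get_image
import cv2
f=lambda a,w,h:cv2.resize(a,(w,h),interpolation=cv2.INTER_CUBIC)
cv2.imwrite('pics/s7.png',f(get_image('side')['color'][125:190,200:280],720,585))"
```

```text
[ 0.5863689  -0.27731173  0.04613994] [ 3.6 -3.9 46.1] [-15.6991579   -0.710283    10.04148976] 20.2
```

View pics/s7.png

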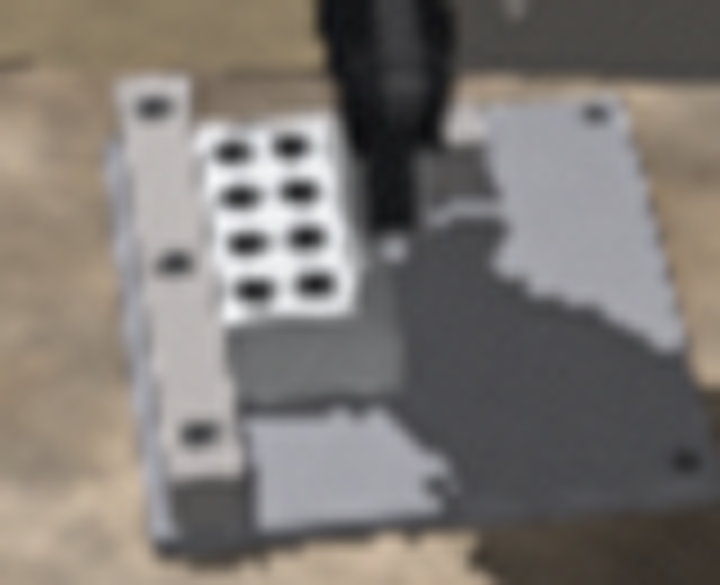

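The block is unmoved, flat along the fence, with the fingertip on the slope at about (390,240). I'll trim the down force slightly and hold.

{"api": "arm_command", "payload": {"translation": [[-0.2, 0, -0.3], [-0.2, 0, -0.3], [-0.2, 0, -0.3], [-0.2, 0, -0.3], [-0.2, 0, -0.3], [-0.2, 0, -0.3]], "twist": [[0, 0, 0], [0, 0, 0], [0, 0, 0], [0, 0, 0], [0, 0, 0], [0, 0, 0]], "hand": [0, 0, 0, 0, 0, 0]}}

```text
clock: 20.75
ee_pos: [0.5864, -0.2773, 0.0461]
tool_rot: [-0.007, -0.093, 0.996, 0.001]
wrist_force: [-15.5, -0.9, 9.1]
grip_width: 0.0
gripper_force: 8.3
```

```bash
python3 -c "
from rig import workorder
print(workorder.job_done())"
```

```text
the job is handed in; nothing more can be done
None
```

The block lies flat in the jig corner, against the fence and the stop block, and I handed the job in at about 21 s while holding a push of about 15 N forward and 9 N down; the note pad and cover-glass box were never touched.

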